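# Park the spice caddy in the green bay

## Robot

A 7-joint arm with a two-finger parallel gripper is mounted at the origin on a cart in front of the work surface, level with it; the furniture and walls round the work are solid. World frame = base frame: x ahead of the robot, y to its left, z up, the work surface at z = 0. Lengths are in mm, angles in degrees, forces in N, time in s.
With the tool pointing down it reaches from about 400 to 875 mm from the base axis. Payload 19.3 kg.
Tool frame: the origin (TCP) lies on the mounting face of the last link; the fingertips stand 173 mm ahead of it and the grasp point (between the pads) lies ahead of it (tcp_to_grasp is the z of the grasp point in the tool frame, in mm); z points along the fingers, y is the line along which they close (so a half turn about z gives the same grasp; the last joint's range is limited). The gripper opens to 85 mm and grips with 20 to 120 N. Pads are 22 mm wide; open, the fingers measure 114 mm over their backs; the gripper's body (76 mm by 85 mm) begins 54 mm behind the grasp point. The pads swing forward as they close: fully open they stand 13 mm farther back than shut.
Start: joints at [-76.1, 29.874, -2.08, 91.645, 1.215, 58.505, -6.463], TCP at [192.347, 594.661, 404.691] pointing down, gripper open.
Joint ranges: [-166.77, 166.77], [-17.47, 122.26], [-85.68, 81.53], [9.62, 139.38], [-72.42, 252.41], [9.2, 110.78], [-144.41, 144.41]. Speed limits (degrees/s): [108.29, 108.29, 136.94, 136.94, 172.46, 172.46, 172.46].

## Interface

Orientations are given as a 3x3 rotation matrix whose columns are the frame's x, y, z axes.
In Python, from cell import * gives the robot as it stands. The module is installed in compiled form; this text tells all that it offers.
- The arm moves only by the tool arm_command, never from a script. Its argument "increments" is a list of rows, each a list of 7 numbers: the finger opening in mm, from 0 to 85.4, then the shift along the tool's x, y, z in mm, then the turn, a rotation vector about the tool's x, y, z in degrees. A call has 1 to 8 rows; each row is the pose to reach, as a shift and turn from the pose commanded when the call began, along the tool's axes at that moment; what a row does not reach only later rows make up. A row lasts 1/10 s, in which the tool goes at most 50 mm and 8.59 degrees, less where a joint would pass 70% of its speed; a pose out of reach is approached as far as the arm can. A call with a gripper value outside its range is refused whole. The fingers move at their own pace and stop on an object; the grip force is fixed at half the most. Time passes only in rows, so rows that repeat a pose let the fingers close. It gives the time, the measured TCP pose, the force, the opening and the grip force at its end, in the units of the state.
- get_state(): the state, without advancing time (a new reading comes with each control period).
- get_image(name): name is "side" or "top"; returns the picture (384x512x3 uint8, red, green, blue); there is no depth.
- calibration(name): a dict with "intrinsics" (3x3 intrinsics, pixels), "extrinsics" (4x4, takes a point from camera to world coordinates). Camera axes: x right, y down, z forward; pixel columns grow to the right and rows downward; lengths in mm; the calibration is good to about 2 mm. A picture is of the moment at which its call begins. calibration takes no time and is no camera call.
- sign_off(): hands the job in; it is judged then, once.
The state is a dict: "time_s": time; "joint_pos": joint angles; "qd": joint speeds; "joint_efforts": joint torques, N m; "tcp_pos": TCP position; "tool_rot": TCP orientation; "wrist_force": force on the tool from outside, world axes, zero at the start; "ft_torque": the same for the moment, N m; "grip_width": opening from 0.0 (shut) to 1.0 (fully open); "grip_force": force on a finger pad.
Only numpy, scipy, OpenCV 4.12 (cv2) and the standard library are available. Lean on these libraries where they do the work, as an engineer would, in place of code of your own. Each camera call takes 0.05 s, during which the arm holds its last target. There are 200 camera calls.

## Task

Take the little wheeled spice caddy by its blue grip and roll it forward on its wheels until both front castors trail straight. Then steer it into the bay taped in green (not the orange one), centred, with its nose the way the bay's arrow points and both castors still trailing, and let go; do not lift or tip it.

Things in the scene. Friction and masses are not known exactly. Their poses are not given: they have to be found in the camera images.
- caddy: White tray 140 long (x) by 70 (y), 184 mm tall, about 0.7 kg, two jars fixed in it (tops below 135 mm). Origin at worktop level under its middle; x forward to the nose (small blue plate), y left. Blue grip centred over the origin: 18 mm thick along x, 52 along y, 144 to 184 mm up; pinch it from above across the 18 mm. Rear wheels (x = -46) roll straight, front castors swivel; rolls with under 1 N.
- bay_green: Parking bay of flat green tape on the worktop (no height to feel): an outline of 164 (x) by 96 mm (y) with an arrow inside. Origin at its centre on the worktop; x points along the arrow. A like bay in orange lies beside it; which of the two is nearer the robot varies.
- castor_left (a point): Hub of the front left castor wheel (18 mm, in a fork that swivels freely without stops), 9 mm up, 11 mm from its upright pivot, which is at caddy x = +46, y = +24 mm. Trails straight with the hub directly behind the pivot (caddy x = +35); starts 55 degrees or more off. Own x axis: hub to pivot. Rolled forward it swings round within 80 mm.
- castor_right (a point): Hub of the front right castor wheel (18 mm, in a fork that swivels freely without stops), 9 mm up, 11 mm from its upright pivot, which is at caddy x = +46, y = -24 mm. Trails straight with the hub directly behind the pivot (caddy x = +35); starts 55 degrees or more off. Own x axis: hub to pivot. Rolled forward it swings round within 80 mm.

How it is judged:
By the outcome, as a careful person would: the job done as asked, in the order asked, and still so for the second after the job is handed in, with the robot touching nothing.
It also fails if it takes over 42 s, if anything falls off the work surface, if the arm or the gripper's body presses on something with over 40 N, if the wrist force passes 120 N, or if a joint passes its speed limit or range.

## Working session

There is one attempt and no reset: what is moved stays moved. The work goes in short steps, Python scripts to look and compute and a tool call to move; the robot and the scene stay as the last step left them, time stands still between calls to the robot, and variables do not carry over. Pictures are saved under pics/ and viewed, at most 10 in all, crops included, and the job is handed in when it is done.

Besides the shell and the picture viewer there is one more tool, called after "Call:" as name(argument=value, ...), one argument or row to a line, values as JSON. arm_command: Moves the arm, as the interface text tells. Its arguments: {"type":"object","properties":{"increments":{"type":"array"}},"required":["increments"]}

```bash
mkdir -p pics; python3 - <<'E'
from cell import *
import cv2,numpy as np
np.set_printoptions(precision=3,suppress=True)
s=get_state()
for k,v in s.items(): print(k,v)
for n in("top","side"):
    c=calibration(n);print(n,np.array(c["intrinsics"]),np.array(c["extrinsics"]),c.keys())
    cv2.imwrite(f"pics/{n}0.png",get_image(n)[:,:,::-1])
try: print(tcp_to_grasp)
except Exception as e: print(e)
E
ls
```

```text
time_s 0.0
joint_pos [-76.101  29.908  -2.081  91.674   1.215  58.506  -6.463]
qd [ 0.051 -0.075 -0.035  0.016  0.076  0.014 -0.062]
joint_efforts [ -0.002 -92.713   1.979 -36.995   0.018   0.008   0.   ]
tcp_pos [192.298 594.524 404.138]
tool_rot [[-0.951  0.308 -0.   ]
 [ 0.308  0.951 -0.001]
 [-0.    -0.001 -1.   ]]
wrist_force [ 0.951 -0.784  0.667]
ft_torque [-0.043  0.036  0.014]
grip_force 0.0
grip_width 1.000457068527579
top [[387.676   0.    255.154]
 [  0.    387.676 192.417]
 [  0.      0.      1.   ]] [[ -0.012  -0.998   0.066 451.462]
 [ -1.      0.011  -0.01    9.943]
 [  0.01   -0.066  -0.998 888.439]
 [  0.      0.      0.      1.   ]] dict_keys(['intrinsics', 'extrinsics'])
side [[485.829   0.    253.526]
 [  0.    485.829 189.34 ]
 [  0.      0.      1.   ]] [[ -0.986  -0.094   0.135 379.263]
 [ -0.164   0.589  -0.791 716.014]
 [ -0.005  -0.802  -0.597 602.207]
 [  0.      0.      0.      1.   ]] dict_keys(['intrinsics', 'extrinsics'])
154.70000000000002
pics
```

View pics/top0.png

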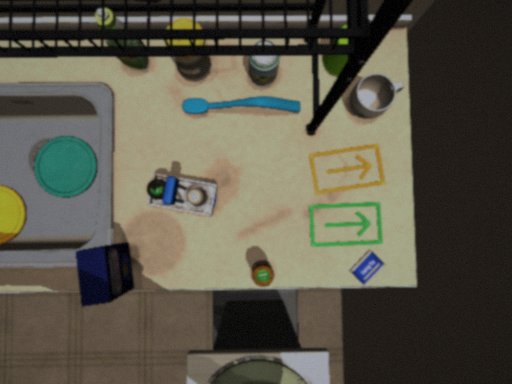

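View pics/side0.png

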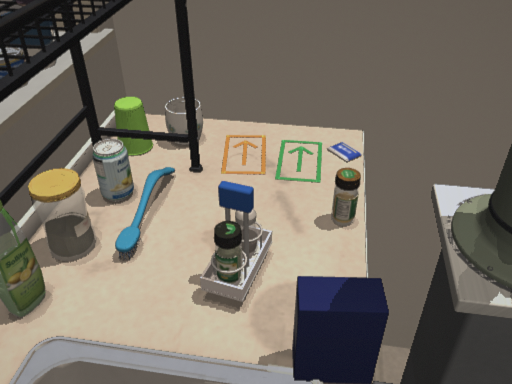

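The top view shows the caddy near (185,195), the green bay near (345,224) and the orange bay near (347,168), with both arrows pointing right. I'll measure these and zoom in on the caddy.

```bash
cat > h.py <<'E'
from cell import *
import cv2,numpy as np
np.set_printoptions(precision=2,suppress=True)
C={n:(np.array(calibration(n)["intrinsics"]),np.array(calibration(n)["extrinsics"])) for n in("top","side")}
def w(n,u,v,z=0):
    K,E=C[n]; d=E[:3,:3]@np.linalg.solve(K,[u,v,1.]); o=E[:3,3]; return o+d*(z-o[2])/d[2]
def px(n,P):
    K,E=C[n]; q=(np.asarray(P,float).reshape(-1,3)-E[:3,3])@E[:3,:3]@K.T; return q[:,:2]/q[:,2:]
def cen(m,n,z):
    v,u=np.nonzero(m); return w(n,u.mean(),v.mean(),z),len(u)
def green(im,n):
    hsv=cv2.cvtColor(im,cv2.COLOR_RGB2HSV); return cv2.inRange(hsv,(50,120,100),(75,255,255))
E
python3 - <<'E'
from h import *
t=cv2.imread("pics/top0.png")[:,:,::-1].copy(); s=cv2.imread("pics/side0.png")[:,:,::-1].copy()
for n,im,r in(("top",t,(295,195,395,255)),("side",s,(270,130,330,190))):
    m=green(im,n); k=np.zeros_like(m);k[r[1]:r[3],r[0]:r[2]]=1;m=m*k
    c,_=cv2.findContours(m,cv2.RETR_EXTERNAL,cv2.CHAIN_APPROX_NONE); c=max(c,key=cv2.contourArea)
    h=cv2.convexHull(c); q=cv2.approxPolyDP(h,6,True)[:,0]
    P=np.array([w(n,*p) for p in q]); print(n,q.tolist(),P, P.mean(0),[np.linalg.norm(P[i]-P[i-1]) for i in range(len(P))])
for n,im,b in(("top",t,(140,165,225,225)),("side",s,(190,170,285,305))):
    hsv=cv2.cvtColor(im,cv2.COLOR_RGB2HSV);m=cv2.inRange(hsv,(105,150,60),(125,255,255))
    k=np.zeros_like(m);k[b[1]:b[3],b[0]:b[2]]=1;m*=k
    _,_,st,ce=cv2.connectedComponentsWithStats(m)
    for a,c in zip(st[1:],ce[1:]):
        if a[4]>5: print(n,a,c,w(n,*c,184),w(n,*c,164))
a=cv2.resize(t[165:225,140:225],None,fx=4.5,fy=4.5,interpolation=cv2.INTER_CUBIC)
c=cv2.resize(s[175:305,195:285],None,fx=4.5,fy=4.5,interpolation=cv2.INTER_CUBIC)
o=np.zeros((590,800,3),np.uint8);o[:a.shape[0],:a.shape[1]]=a;o[:c.shape[0],390:390+c.shape[1]]=c
cv2.imwrite("pics/crop0.png",o[:,:,::-1])
print(w("top",322,130,0),w("top",105,272,100), w("top",262,270,80))
E
```

```text
top [[378, 204], [380, 242], [312, 243], [311, 206]] [[ 480.21 -281.47    0.  ]
 [ 393.35 -283.22    0.  ]
 [ 393.   -127.6     0.  ]
 [ 477.37 -127.1     0.  ]] [ 435.98 -204.85    0.  ] [np.float64(154.38964981975857), np.float64(86.87670326770271), np.float64(155.61805209206437), np.float64(84.37567004018086)]
side [[282, 141], [320, 143], [319, 181], [276, 178]] [[ 479.77 -284.83    0.  ]
 [ 389.39 -289.8     0.  ]
 [ 382.8  -133.72    0.  ]
 [ 474.37 -130.28    0.  ]] [ 431.58 -209.65    0.  ] [np.float64(154.64419069610452), np.float64(90.514300444968), np.float64(156.22277318083803), np.float64(91.64211394921476)]
top [162 177  15  27 266] [168.83 190.1 ] [503.86 159.48 184.  ] [505.35 163.73 164.  ]
side [219 182  34  30 799] [235.93 196.03] [495.71 181.1  184.  ] [501.28 155.52 164.  ]
[ 653.76 -156.46    0.  ] [346.97 304.44 100.  ] [344.2  -10.73  80.  ]
```

View pics/crop0.png

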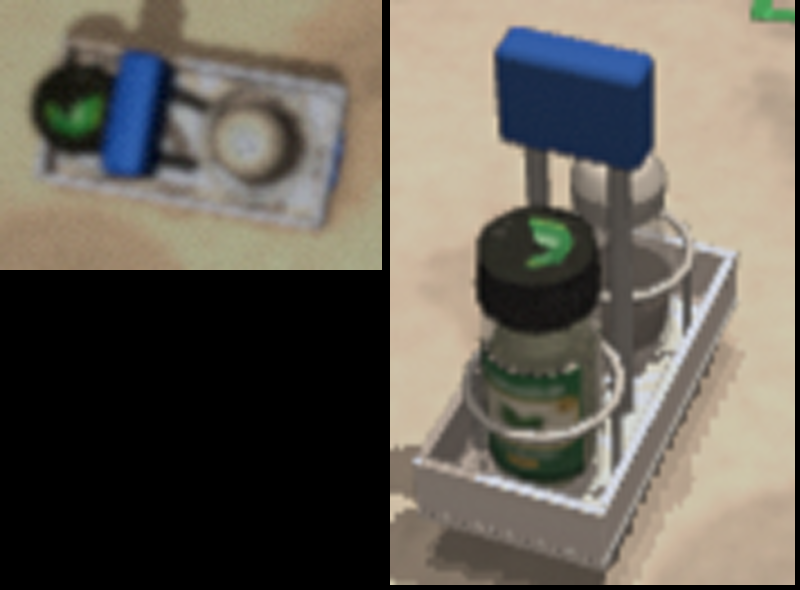

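Crop: the nose is on the right, with the blue plate at about crop (338,160). The grip top is near full-image (169,190) and the caddy is yawed about 9°. The castors are hidden under the tray. Next I'll fit the poses.

```bash
cat >> h.py <<'E'
from scipy.optimize import minimize
def R(a): a=np.radians(a); return np.array([[np.cos(a),-np.sin(a)],[np.sin(a),np.cos(a)]])
def soft(n,polys,f=4):  # antialiased coverage of polygons' hulls / loops
    m=np.zeros((384*f,512*f),np.uint8)
    for P,col in polys: cv2.fillPoly(m,[np.round((px(n,P)+.5)*f*16-8).astype(np.int32)],col,shift=4)
    return cv2.resize(m,(512,384),interpolation=cv2.INTER_AREA)/255.
def boxhull(n,x,y,a,lx,ly,z0,z1):
    P=np.array([[sx*lx/2,sy*ly/2] for sx in(-1,1) for sy in(-1,1)])@R(a).T+[x,y]
    return np.vstack([np.c_[P,np.full(4,z)] for z in(z0,z1)])
def gripmask(n,p):
    q=px(n,boxhull(n,*p,18,52,144,184)); h=cv2.convexHull(q.astype(np.float32))[:,0]
    m=np.zeros((384*4,512*4),np.uint8); cv2.fillPoly(m,[np.round((h+.5)*64-8).astype(np.int32)],255,shift=4)
    return cv2.resize(m,(512,384),interpolation=cv2.INTER_AREA)/255.
def baymask(n,p,tw=5):
    def r(lx,ly): return np.c_[np.array([[-lx,-ly],[lx,-ly],[lx,ly],[-lx,ly]])/2@R(p[2]).T+p[:2],np.zeros(4)]
    return soft(n,[(r(164,96),255),(r(164-2*tw,96-2*tw),0)])
def fit(f,m,p0,roi):
    s=np.s_[roi[1]:roi[3],roi[0]:roi[2]]; c=lambda p:((f(p)[s]-m[s])**2).sum()
    r=minimize(c,p0,method="Nelder-Mead",options=dict(initial_simplex=np.array(p0)+np.array([[0,0,0],[6,2,1],[-3,6,-3],[2,-3,5.]]),xatol=.05,fatol=.01)); return r.x,r.fun
def blue(im,n):
    hsv=cv2.cvtColor(im,cv2.COLOR_RGB2HSV); return cv2.inRange(hsv,(104,130,40),(128,255,255))/255.
E
python3 - <<'E'
from h import *
t=cv2.imread("pics/top0.png")[:,:,::-1].copy(); s=cv2.imread("pics/side0.png")[:,:,::-1].copy()
for n,im,rg,rb in(("top",t,(155,170,185,212),(300,195,390,252)),("side",s,(210,175,262,220),(268,132,332,188))):
    print(n,"grip",fit(lambda p:gripmask(n,p),blue(im,n),[500,158,-99],rg))
    hsv=cv2.cvtColor(im,cv2.COLOR_RGB2HSV)
    # tape: hue-insensitive greenness
    f=im.astype(float); g=f[...,1]-f[...,0]; g=np.clip(g/np.percentile(g[rb[1]:rb[3],rb[0]:rb[2]],97),0,1)
    g0=g.copy()
    for tw in(4,6): 
        q,c=fit(lambda p:baymask(n,p,tw),g,[434,-207,-89],rb)
        # ignore arrow: mask interior
        inn=cv2.erode((baymask(n,q,47)>.5).astype(np.uint8),np.ones((9,9))); g2=g*(1-inn)
        print(n,"bay",tw,*fit(lambda p:baymask(n,p,tw),g2,q,rb))
c=(np.array([[70,40],[347,88],[322,225],[40,180]])/4.5+[139.6,164.6])
for z in(30,45): 
    P=np.array([w("top",*q,z) for q in c]); d=np.roll(P,-1,0)-P; print(z,P.mean(0),np.linalg.norm(d,axis=1),np.degrees(np.arctan2(d[:,1],d[:,0])))
print(px("side",[[347,304,z] for z in(0,50,100,150,200)]),px("top",[[347,304,z] for z in(0,50,100,150,200)]))
E
```

```text
top grip (array([505.95, 161.72, -99.51]), np.float64(104.10148404459824))
top bay 4 [ 435.   -205.59  -88.69] 420.1981490025204
top bay 6 [ 436.15 -204.55  -88.  ] 272.7444452988167
side grip (array([501.11, 153.89, -94.81]), np.float64(215.59852364475202))
side bay 4 [ 431.36 -212.05  -88.31] 248.79218752871506
side bay 6 [ 431.53 -211.49  -88.36] 153.8259739851269
30 [505.93 161.09  30.  ] [138.77  68.51 140.18  70.41] [-100.49  169.4    80.28  -11.74]
45 [504.98 158.45  45.  ] [136.34  67.32 137.73  69.18] [-100.49  169.4    80.28  -11.74]
[[326.64 363.11]
 [329.81 341.14]
 [333.28 317.05]
 [337.1  290.53]
 [341.33 261.19]] [[121.86 265.84]
 [114.04 268.73]
 [105.22 271.98]
 [ 95.19 275.69]
 [ 83.67 279.94]]
```

Call:
arm_command(
  increments=[
    [85,-20,-15,0,0,0,-1],
    [85,-50,-37,0,0,0,-2],
    [85,-85,-63,0,0,0,-3],
    [85,-120,-89,0,0,0,-4],
    [85,-155,-115,0,0,0,-5],
    [85,-190,-141,0,0,0,-6],
    [85,-220,-163,0,0,0,-7],
    [85,-240,-178,0,0,0,-8],
  ],
)

```text
time_s: 0.9
tcp_pos: [367.3, 349.0, 404.6]
tool_rot: [[-0.985, 0.174, 0.0], [0.174, 0.985, -0.001], [-0.0, -0.001, -1.0]]
wrist_force: [-0.2, 0.5, 1.1]
grip_width: 0.992
grip_force: 0.0
```

```bash
cat > st.py <<'E'
from h import *
import sys
s=get_state(); p=s["tcp_pos"];r=np.array(s["tool_rot"]); print(s["time_s"],p,"yaw_y",np.degrees(np.arctan2(r[1,1],r[0,1])),"z",r[:,2],s["wrist_force"],s["grip_width"],s["grip_force"],s["joint_pos"],tcp_to_grasp)
if len(sys.argv)>3:
    d=np.array([float(v) for v in sys.argv[1:4]])-p; print("tool shift",r.T@d)
E
python3 st.py 503.5 158 330
```

```text
0.9 [367.29 349.04 404.65] yaw_y 79.9919106925693 z [ 0. -0. -1.] [-0.17  0.47  1.06] 0.9919022709274835 0.0 [-49.8   19.15  -0.58 109.27   0.28  51.6   29.47] 154.70000000000002
tool shift [-167.32 -164.41   74.8 ]
```

Call:
arm_command(
  increments=[
    [85,-15,-15,0,0,0,0],
    [85,-40,-40,0,0,0,0],
    [85,-70,-69,0,0,0,0],
    [85,-105,-103,10,0,0,0],
    [85,-140,-138,20,0,0,0],
    [85,-160,-157,30,0,0,0],
    [85,-167,-164,40,0,0,0],
    [85,-167,-164,45,0,0,0],
  ],
)

```text
time_s: 1.7
tcp_pos: [502.4, 160.1, 358.7]
tool_rot: [[-0.985, 0.174, -0.001], [0.174, 0.985, -0.001], [0.001, -0.001, -1.0]]
wrist_force: [0.8, 0.6, -0.2]
grip_width: 1.0
grip_force: 0.0
```

```bash
python3 st.py 503.5 158 320; python3 - <<'E'
from h import *
o=np.hstack([cv2.resize(get_image("top")[140:240,110:250],None,fx=2.8,fy=2.8),cv2.resize(get_image("side")[130:310,160:300],(392,504))[:280*0+504] [:280] if 0 else cv2.resize(get_image("side")[150:310,170:310],(392,448))[:280]])
cv2.imwrite("pics/above.png",o[:,:,::-1])
E
```

```text
1.7 [502.4  160.11 358.67] yaw_y 79.95705085035499 z [-0. -0. -1.] [ 0.76  0.59 -0.2 ] 1.0000464963812108 0.0 [-26.97  24.48   3.76 109.22  -2.13  46.44  57.88] 154.70000000000002
tool shift [-1.49 -1.85 38.67]
```

View pics/above.png

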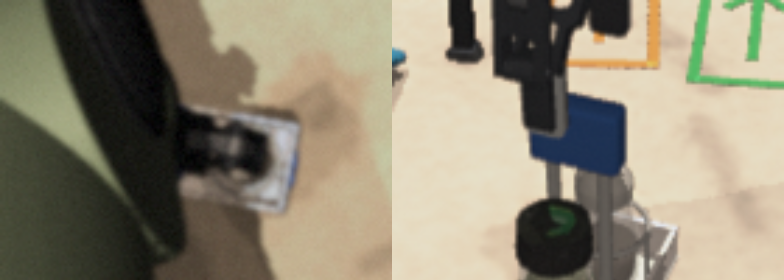

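Above view: the rear finger tip is at side (224,197) and the grip centre at side (236,197). I'll check that against the prediction.

```bash
python3 - <<'E'
from h import *
print(px("side",[[502.4+.174*o,160.1+.985*o,z] for o in(43,50,57) for z in (186,198)]), px("side",[[503.5,158,164],[503.5-9,158,164]]))
E
```

```text
[[222.87 203.16]
 [222.49 196.27]
 [220.92 206.14]
 [220.53 199.24]
 [218.95 209.18]
 [218.53 202.25]] [[234.14 196.89]
 [240.11 197.48]]
```

The offset matches the prediction, so the tool is lined up. Descending and closing.

Call:
arm_command(
  increments=[
    [85,-1,-2,10,0,0,0],
    [85,-1,-2,24,0,0,0],
    [85,-1,-2,35,0,0,0],
    [85,-1,-2,38,0,0,0],
    [60,-1,-2,38,0,0,0],
    [40,-1,-2,38,0,0,0],
    [28,-1,-2,38,0,0,0],
    [22,-1,-2,38,0,0,0],
  ],
)

```text
time_s: 2.6
tcp_pos: [502.9, 159.0, 322.1]
tool_rot: [[-0.985, 0.172, 0.001], [0.172, 0.985, 0.0], [-0.001, 0.0, -1.0]]
wrist_force: [0.2, -0.2, -0.2]
grip_width: 0.324
grip_force: 0.0
```

Call:
arm_command(
  increments=[
    [18,0,0,0,0,0,0],
    [10,0,0,0,0,0,0],
    [0,0,0,0,0,0,0],
    [0,0,0,0,0,0,0],
    [0,0,0,0,0,0,0],
  ],
)

```text
time_s: 3.1
tcp_pos: [503.0, 158.9, 322.0]
tool_rot: [[-0.985, 0.173, 0.001], [0.173, 0.985, 0.0], [-0.001, 0.0, -1.0]]
wrist_force: [1.1, -0.4, 5.6]
grip_width: 0.199
grip_force: 58.4
```

```bash
python3 st.py; python3 - <<'E'
from h import *
a=cv2.resize(get_image("top")[140:240,110:250],None,fx=2.8,fy=2.8);b=cv2.resize(get_image("side")[150:310,170:310],(392,448))
o=np.zeros((448,784,3),np.uint8);o[:280,:392]=a;o[:,392:]=b
cv2.imwrite("pics/grip.png",o[:,:,::-1])
E
```

```text
3.1 [502.98 158.93 322.04] yaw_y 80.06653642753655 z [ 0.  0. -1.] [ 1.08 -0.38  5.64] 0.1985387160262175 58.35948944091797 [-26.54  27.5    3.42 110.98  -2.37  41.54  58.34] 154.70000000000002
```

View pics/grip.png

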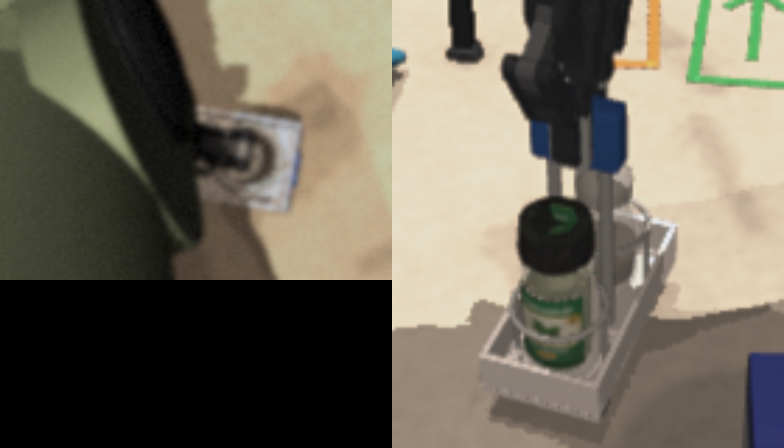

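The grip is firm: 17 mm opening, 58 N. Now I'll plan a path whose rear axle never side-slips: a straight lead, a gentle S, then a straight finish.

```bash
cat > plan.py <<'E'
from h import *
from scipy.optimize import least_squares
p0=np.array([503.,158.9]);h0=-99.95;p1=np.array([432.9,-208.5]);h1=-88.4;lead,tail=100,90
u=lambda h:np.stack([np.cos(np.radians(h)),np.sin(np.radians(h))],-1)
def path(A,L):
    s=np.linspace(0,L,2001); q=np.clip((s-lead)/(L-lead-tail),0,1)
    h=h0+(h1-h0)*(q*q*q*(q*(6*q-15)+10))+A*np.sin(np.pi*q)**2
    d=u(h); r=p0-46*u(h0)+np.vstack([[0,0],np.cumsum((d[1:]+d[:-1])/2*(s[1]),0)])
    return s,r+46*d,h
f=lambda x:path(*x)[1][-1]-p1
A,L=least_squares(f,[-10,380]).x; s,P,h=path(A,L); print(A,L,h.min(),f([A,L]))
n=48; x=np.arange(1,n+1)/n; g=L*(x-np.sin(2*np.pi*x)/(2*np.pi)*.6)
c,ch=p0.copy(),h0
for k in range(6):
    rows=[]
    for t in g[8*k:8*k+8]:
        q=np.array([np.interp(t,s,P[:,i]) for i in(0,1)]);d=q-c
        rows.append([0,round(-d@u(ch+90),1),round(-d@u(ch),0) if t<L-1 else round(-d@u(ch),1),0,0,0,round(ch-np.interp(t,s,h),1)])
    print(g[8*k+7],[[float(a) for a in r] for r in rows]); r=rows[-1]
    c=c-r[1]*u(ch+90)-r[2]*u(ch); ch-=r[6]; print(c,ch)
E
python3 plan.py
```

```text
-31.42906021366018 383.7728458667159 -125.9811016724575 [ 0. -0.]
32.224382097099856 [[0.0, 0.0, -3.0, 0.0, 0.0, 0.0, 0.0], [0.0, -0.0, -7.0, 0.0, 0.0, 0.0, 0.0], [0.0, 0.0, -10.0, 0.0, 0.0, 0.0, 0.0], [0.0, -0.0, -14.0, 0.0, 0.0, 0.0, 0.0], [0.0, -0.0, -18.0, 0.0, 0.0, 0.0, 0.0], [0.0, -0.0, -22.0, 0.0, 0.0, 0.0, 0.0], [0.0, -0.0, -27.0, 0.0, 0.0, 0.0, 0.0], [0.0, -0.0, -32.0, 0.0, 0.0, 0.0, 0.0]]
[497.47 127.38] -99.95
96.18652307488584 [[0.0, -0.0, -6.0, 0.0, 0.0, 0.0, 0.0], [0.0, -0.0, -13.0, 0.0, 0.0, 0.0, 0.0], [0.0, -0.0, -20.0, 0.0, 0.0, 0.0, 0.0], [0.0, -0.0, -27.0, 0.0, 0.0, 0.0, 0.0], [0.0, -0.0, -36.0, 0.0, 0.0, 0.0, 0.0], [0.0, -0.0, -45.0, 0.0, 0.0, 0.0, 0.0], [0.0, -0.0, -54.0, 0.0, 0.0, 0.0, 0.0], [0.0, -0.0, -64.0, 0.0, 0.0, 0.0, 0.0]]
[486.41  64.34] -99.95
191.88642293335795 [[0.0, 0.3, -11.0, 0.0, 0.0, 0.0, 0.4], [0.0, 2.3, -22.0, 0.0, 0.0, 0.0, 2.5], [0.0, 6.3, -33.0, 0.0, 0.0, 0.0, 6.4], [0.0, 12.1, -44.0, 0.0, 0.0, 0.0, 11.4], [0.0, 19.4, -55.0, 0.0, 0.0, 0.0, 16.9], [0.0, 27.2, -66.0, 0.0, 0.0, 0.0, 21.8], [0.0, 34.7, -76.0, 0.0, 0.0, 0.0, 25.1], [0.0, 41.0, -
[... 473 characters left out ...]
0.0, 0.0, 0.0, -0.3], [0.0, -0.3, -20.0, 0.0, 0.0, 0.0, -0.3], [0.0, -0.4, -29.0, 0.0, 0.0, 0.0, -0.3], [0.0, -0.4, -37.0, 0.0, 0.0, 0.0, -0.3], [0.0, -0.5, -45.0, 0.0, 0.0, 0.0, -0.3], [0.0, -0.5, -52.0, 0.0, 0.0, 0.0, -0.3], [0.0, -0.5, -58.0, 0.0, 0.0, 0.0, -0.3], [0.0, -0.6, -64.0, 0.0, 0.0, 0.0, -0.3]]
[ 432.02 -176.23] -88.45
383.7728458667159 [[0.0, 0.0, -5.0, 0.0, 0.0, 0.0, -0.0], [0.0, 0.0, -10.0, 0.0, 0.0, 0.0, -0.0], [0.0, 0.0, -15.0, 0.0, 0.0, 0.0, -0.0], [0.0, 0.0, -19.0, 0.0, 0.0, 0.0, -0.0], [0.0, -0.0, -22.0, 0.0, 0.0, 0.0, -0.0], [0.0, -0.0, -26.0, 0.0, 0.0, 0.0, -0.0], [0.0, -0.0, -29.0, 0.0, 0.0, 0.0, -0.0], [0.0, -0.0, -32.3, 0.0, 0.0, 0.0, -0.0]]
[ 432.89 -208.51] -88.45
```

```bash
sed -i 's/lead,tail=100,90/lead,tail=92,55/' plan.py; python3 plan.py; cat >> plan.py <<'E'
b=w("side",345,215,0);print("jar base",b,w("top",262,270,80))
best=min((lambda q:np.hypot(max(abs(q[0])-70,0),max(abs(q[1])-35,0)))(R(hh).T@(np.array([348,-12])-pp)) for pp,hh in zip(P,h)); print("clear to jar axis",best)
E
python3 plan.py|tail -2
```

```text
-24.36540436029647 380.77926261425165 -119.02595798257502 [-0. -0.]
31.973018897212626 [[0.0, -0.0, -3.0, 0.0, 0.0, 0.0, 0.0], [0.0, 0.0, -6.0, 0.0, 0.0, 0.0, 0.0], [0.0, 0.0, -10.0, 0.0, 0.0, 0.0, 0.0], [0.0, -0.0, -14.0, 0.0, 0.0, 0.0, 0.0], [0.0, 0.0, -18.0, 0.0, 0.0, 0.0, 0.0], [0.0, -0.0, -22.0, 0.0, 0.0, 0.0, 0.0], [0.0, 0.0, -27.0, 0.0, 0.0, 0.0, 0.0], [0.0, 0.0, -32.0, 0.0, 0.0, 0.0, 0.0]]
[497.47 127.38] -99.95
95.43622933292123 [[0.0, -0.0, -6.0, 0.0, 0.0, 0.0, 0.0], [0.0, -0.0, -12.0, 0.0, 0.0, 0.0, 0.0], [0.0, -0.0, -19.0, 0.0, 0.0, 0.0, 0.0], [0.0, -0.0, -27.0, 0.0, 0.0, 0.0, 0.0], [0.0, -0.0, -35.0, 0.0, 0.0, 0.0, 0.0], [0.0, 0.0, -44.0, 0.0, 0.0, 0.0, 0.0], [0.0, -0.0, -53.0, 0.0, 0.0, 0.0, 0.0], [0.0, 0.0, -63.0, 0.0, 0.0, 0.0, 0.1]]
[486.59  65.33] -100.05
190.38963130712582 [[0.0, 0.7, -11.0, 0.0, 0.0, 0.0, 0.7], [0.0, 2.4, -22.0, 0.0, 0.0, 0.0, 2.4], [0.0, 5.2, -33.0, 0.0, 0.0, 0.0, 5.0], [0.0, 9.0, -45.0, 0.0, 0.0, 0.0, 8.1], [0.0, 13.8, -56.0, 0.0, 0.0, 0.0, 11.5], [0.0, 19.1, -68.0, 0.0, 0.0, 0.0, 14.7], [0.0, 24.5, -80.0, 0.0, 0.0, 0.0, 17.2], [0.0, 29.6, -91.0
[... 581 characters left out ...]
6.0, 0.0, 0.0, 0.0, -6.9], [0.0, -9.4, -43.0, 0.0, 0.0, 0.0, -6.9], [0.0, -10.2, -50.0, 0.0, 0.0, 0.0, -6.9], [0.0, -11.0, -57.0, 0.0, 0.0, 0.0, -6.9], [0.0, -11.7, -62.0, 0.0, 0.0, 0.0, -6.9]]
[ 432.02 -176.13] -88.44999999999999
380.77926261425165 [[0.0, 0.0, -6.0, 0.0, 0.0, 0.0, -0.0], [0.0, 0.0, -10.0, 0.0, 0.0, 0.0, -0.0], [0.0, 0.0, -15.0, 0.0, 0.0, 0.0, -0.0], [0.0, 0.0, -19.0, 0.0, 0.0, 0.0, -0.0], [0.0, 0.0, -22.0, 0.0, 0.0, 0.0, -0.0], [0.0, -0.0, -26.0, 0.0, 0.0, 0.0, -0.0], [0.0, -0.0, -29.0, 0.0, 0.0, 0.0, -0.0], [0.0, -0.0, -32.4, 0.0, 0.0, 0.0, -0.0]]
[ 432.89 -208.52] -88.44999999999999
jar base [326.61 -28.27   0.  ] [344.2  -10.73  80.  ]
clear to jar axis 50.15646614666434
```

Call:
arm_command(
  increments=[
    [0,0,-3,0,0,0,0],
    [0,0,-6,0,0,0,0],
    [0,0,-10,0,0,0,0],
    [0,0,-14,0,0,0,0],
    [0,0,-18,0,0,0,0],
    [0,0,-22,0,0,0,0],
    [0,0,-27,0,0,0,0],
    [0,0,-32,0,0,0,0],
  ],
)

```text
time_s: 4.0
tcp_pos: [497.4, 127.5, 322.1]
tool_rot: [[-0.985, 0.172, 0.001], [0.172, 0.985, 0.001], [-0.001, 0.001, -1.0]]
wrist_force: [0.8, 1.5, 4.9]
grip_width: 0.203
grip_force: 58.4
```

Call:
arm_command(
  increments=[
    [0,0,-6,0,0,0,0],
    [0,0,-12,0,0,0,0],
    [0,0,-19,0,0,0,0],
    [0,0,-27,0,0,0,0],
    [0,0,-35,0,0,0,0],
    [0,0,-44,0,0,0,0],
    [0,0,-53,0,0,0,0],
    [0,0,-63,0,0,0,0.1],
  ],
)

```text
time_s: 4.8
tcp_pos: [486.5, 65.5, 322.0]
tool_rot: [[-0.985, 0.174, 0.001], [0.174, 0.985, 0.001], [-0.001, 0.001, -1.0]]
wrist_force: [-0.8, 2.2, 5.1]
grip_width: 0.205
grip_force: 58.5
```

```bash
python3 st.py
```

```text
4.8 [486.52  65.46 322.04] yaw_y 80.00038640486544 z [ 0.  0. -1.] [-0.76  2.18  5.05] 0.20543978019021686 58.473506569862366 [-17.47  24.68   3.73 116.21  -2.51  39.12  67.88] 154.70000000000002
```

Call:
arm_command(
  increments=[
    [0,0.7,-11,0,0,0,0.7],
    [0,2.4,-22,0,0,0,2.4],
    [0,5.2,-33,0,0,0,5],
    [0,9,-45,0,0,0,8.1],
    [0,13.8,-56,0,0,0,11.5],
    [0,19.1,-68,0,0,0,14.7],
    [0,24.5,-80,0,0,0,17.2],
    [0,29.6,-91,0,0,0,18.7],
  ],
)

```text
time_s: 5.6
tcp_pos: [441.4, -19.5, 322.0]
tool_rot: [[-0.876, 0.483, 0.001], [0.483, 0.876, 0.0], [-0.001, 0.001, -1.0]]
wrist_force: [2.5, 1.5, 4.4]
grip_width: 0.202
grip_force: 58.5
```

Call:
arm_command(
  increments=[
    [0,0.1,-13,0,0,0,0.2],
    [0,-1,-25,0,0,0,-1],
    [0,-3.5,-38,0,0,0,-3.5],
    [0,-7.4,-50,0,0,0,-7.1],
    [0,-12.6,-61,0,0,0,-11.2],
    [0,-18.6,-71,0,0,0,-15.6],
    [0,-25.2,-81,0,0,0,-19.7],
    [0,-31.8,-90,0,0,0,-23.4],
  ],
)

```text
time_s: 6.4
tcp_pos: [425.8, -113.7, 322.0]
tool_rot: [[-0.996, 0.091, -0.0], [0.091, 0.996, 0.0], [0.0, 0.0, -1.0]]
wrist_force: [-1.6, 3.2, 12.3]
grip_width: 0.204
grip_force: 59.5
```

Call:
arm_command(
  increments=[
    [0,-2.7,-10,0,0,0,-2.9],
    [0,-5.1,-19,0,0,0,-5],
    [0,-7,-28,0,0,0,-6.3],
    [0,-8.4,-36,0,0,0,-6.9],
    [0,-9.4,-43,0,0,0,-6.9],
    [0,-10.2,-50,0,0,0,-6.9],
    [0,-11,-57,0,0,0,-6.9],
    [0,-11.7,-62,0,0,0,-6.9],
  ],
)

```text
time_s: 7.2
tcp_pos: [431.7, -176.5, 322.0]
tool_rot: [[-1.0, -0.026, -0.0], [-0.026, 1.0, 0.0], [0.0, 0.0, -1.0]]
wrist_force: [-1.9, 1.8, 10.7]
grip_width: 0.205
grip_force: 59.3
```

```bash
python3 st.py 432.9 -208.5 322; python3 - <<'E'
from h import *
a=get_image("top");b=get_image("side");cv2.imwrite("pics/t1.png",a[:,:,::-1]);cv2.imwrite("pics/s1.png",b[:,:,::-1])
a=cv2.resize(a[170:270,270:400],None,fx=3,fy=3);b=cv2.resize(b[60:210,235:365],None,fx=3,fy=3)
o=np.zeros((450,780,3),np.uint8);o[:300,:390]=a;o[:,390:]=b
cv2.imwrite("pics/pre.png",o[:,:,::-1])
E
```

```text
7.2 [ 431.7  -176.49  321.99] yaw_y 91.51761729145764 z [-0.  0. -1.] [-1.93  1.76 10.7 ] 0.20474181821735532 59.254379868507385 [ 12.68  22.79   2.88 119.57  -1.83  37.69 108.3 ] 154.70000000000002
tool shift [ -0.35 -32.03  -0.02]
```

View pics/pre.png

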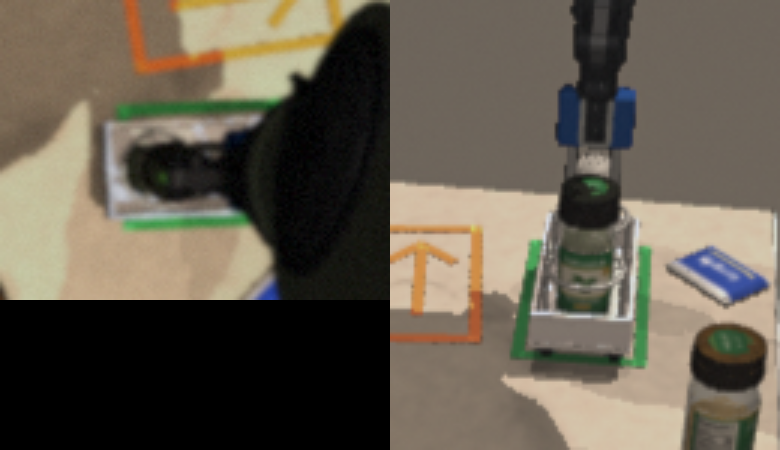

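Pre-final view: the caddy's tail is still about 32 mm behind and it looks centred between the green side tapes. The rear wheels are at side crop (545,353) and (612,354). I'll check the lateral offset numerically.

```bash
python3 - <<'E'
from h import *
t=cv2.imread("pics/t1.png")[:,:,::-1].astype(float)
for u0 in(316,328,340):
    b=t[196:252,u0-4:u0+5].mean(1); g=b[:,1]-b[:,0]; print(u0); print("green",np.c_[np.arange(196,252),g,b.mean(1)][np.r_[0:16,40:56]].round(0).astype(int).tolist())
E
```

```text
316
green [[196, -19, 101], [197, -18, 101], [198, -17, 101], [199, -17, 99], [200, -17, 98], [201, -17, 96], [202, -15, 95], [203, -8, 90], [204, 17, 82], [205, 49, 72], [206, 64, 66], [207, 57, 67], [208, 32, 74], [209, 4, 88], [210, -10, 119], [211, -13, 139], [236, -6, 150], [237, -10, 143], [238, -13, 135], [239, -13, 125], [240, -6, 130], [241, 2, 160], [242, 18, 166], [243, 55, 134], [244, 87, 107], [245, 82, 109], [246, 41, 129], [247, -4, 152], [248, -24, 162], [249, -25, 163], [250, -25, 162], [251, -25, 161]]
328
green [[196, -15, 90], [197, -16, 90], [198, -15, 92], [199, -16, 92], [200, -16, 93], [201, -16, 94], [202, -13, 94], [203, -1, 88], [204, 32, 74], [205, 59, 65], [206, 60, 64], [207, 38, 75], [208, 4, 96], [209, -13, 124], [210, -15, 153], [211, -15, 157], [236, -5, 45], [237, -10, 86], [238, -12, 120], [239, -9, 124], [240, -1, 132], [241, 14, 158], [242, 39, 145], [243, 73, 111], [244, 87, 97], [245, 62, 108], [246, 17, 132], [247, -13, 151], [248, -23, 158], [249, -25, 157], [250, -25, 157], [251, -25, 158]]
340
green [[196, -16, 105], [197, -16, 107], [198, -17, 110], [199, -18, 116], [200, -18, 127], [201, -16, 133], [202, -10, 128], [203, 8, 100], [204, 39, 69], [205, 54, 57], [206, 45, 60], [207, 19, 73], [208, -5, 89], [209, -12, 113], [210, -13, 136], [211, -13, 143], [236, -9, 90], [237, -12, 99], [238, -11, 101], [239, -8, 114], [240, 0, 149], [241, 15, 159], [242, 45, 123], [243, 77, 89], [244, 72, 90], [245, 33, 111], [246, -8, 137], [247, -22, 146], [248, -24, 149], [249, -24, 150], [250, -25, 151], [251, -25, 152]]
```

Centred laterally to about 1 mm in both views. Finishing the straight.

Call:
arm_command(
  increments=[
    [0,0,-6,0,0,0,0],
    [0,0,-10,0,0,0,0],
    [0,0,-15,0,0,0,0],
    [0,0,-19,0,0,0,0],
    [0,0,-23,0,0,0,0],
    [0,0,-27,0,0,0,0],
    [0,0,-30,0,0,0,0],
    [0,0,-31,0,0,0,0],
  ],
)

```text
time_s: 8.1
tcp_pos: [432.6, -207.5, 322.0]
tool_rot: [[-1.0, -0.026, 0.0], [-0.026, 1.0, -0.0], [-0.0, -0.0, -1.0]]
wrist_force: [-1.2, 1.4, 10.7]
grip_width: 0.2
grip_force: 59.1
```

```bash
python3 st.py 432.9 -208.5 322; python3 - <<'E'
from h import *
a=get_image("top");b=get_image("side");cv2.imwrite("pics/t2.png",a[:,:,::-1]);cv2.imwrite("pics/s2.png",b[:,:,::-1])
a=cv2.resize(a[190:260,290:380],None,fx=4.3,fy=4.3);b=cv2.resize(b[70:200,255:345],None,fx=4.3,fy=4.3)
o=np.zeros((560,780,3),np.uint8);o[:a.shape[0],:387]=a;o[:b.shape[0],390:390+b.shape[1]]=b
cv2.imwrite("pics/post.png",o[:,:,::-1])
t=cv2.imread("pics/t2.png")[:,:,::-1].astype(float)
for v in(217,233):
    r=t[v-2:v+3,302:336].mean(0); print(v,np.c_[np.arange(302,336),r[:,1]-r[:,0],r.mean(1)].round().astype(int).tolist())
E
```

```text
8.1 [ 432.57 -207.51  322.03] yaw_y 91.50101171259011 z [ 0. -0. -1.] [-1.24  1.39 10.71] 0.19965593826181385 59.140310883522034 [ 16.1   23.82   3.12 117.73  -2.01  38.49 112.04] 154.70000000000002
tool shift [-0.31 -1.    0.03]
217 [[302, -15, 172], [303, -19, 169], [304, -20, 168], [305, -22, 165], [306, -23, 161], [307, -21, 157], [308, -9, 154], [309, 28, 140], [310, 79, 123], [311, 105, 113], [312, 96, 109], [313, 58, 104], [314, 14, 94], [315, -9, 79], [316, -12, 72], [317, -10, 67], [318, -5, 84], [319, -1, 131], [320, -1, 168], [321, -5, 168], [322, -12, 147], [323, -15, 131], [324, -14, 126], [325, -15, 119], [326, -14, 107], [327, -12, 94], [328, -9, 77], [329, -5, 67], [330, -5, 66], [331, -5, 66], [332, -7, 69], [333, -6, 68], [334, -7, 72], [335, -7, 76]]
233 [[302, -6, 179], [303, -6, 177], [304, -6, 177], [305, -8, 176], [306, -9, 176], [307, -12, 170], [308, -14, 161], [309, -3, 137], [310, 34, 108], [311, 78, 93], [312, 89, 87], [313, 71, 81], [314, 30, 75], [315, -2, 76], [316, -12, 75], [317, -13, 70], [318, -8, 61], [319, -3, 83], [320, 1, 137], [321, 2, 180], [322, 2, 195], [323, 3, 195], [324, 3, 193], [325, 1, 186], [326, -1, 173], [327, -3, 153], [328, -4, 126], [329, -4, 103], [330, -1, 91], [331, 0, 84], [332, -1, 78], [333, -3, 81], [334, -4, 77], [335, -4, 67]]
```

View pics/post.png

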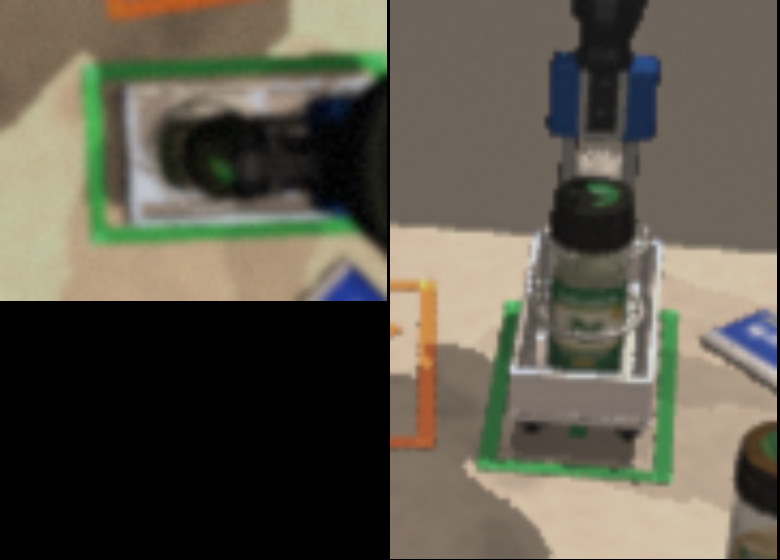

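The caddy sits inside the outline, nose along the arrow. The rear tape is at top u≈309 and the tray's rear rim at u≈319. I'll check the fore-aft centring in both cameras.

```bash
python3 - <<'E'
from h import *
ls=np.array([283.6,156.7]);rs=np.array([317.1,159.1])
for h in(25,35,45,55):
    a,b=w("side",*ls,h),w("side",*rs,h); t1,t2=w("top",318.6,217,h),w("top",319.5,233,h)
    print(h,"side rear mid",(a+b)[:2]/2,"width",np.linalg.norm(a-b),"| top rear y",t1[1],t2[1])
print("tape rear outer: top",w("top",309.2,217),w("top",310.2,233))
# side tape rear edge profile
s=cv2.imread("pics/s2.png")[:,:,::-1].astype(float)
for u in(284,295,312):
    c=s[165:188,u-1:u+2].mean(1); print(u,np.c_[np.arange(165,188),c[:,1]-c[:,0]].round().astype(int).tolist())
# predicted images of rear wheels contact & rim for caddy at tool pose, in side
u_=np.array([np.cos(np.radians(-88.5)),np.sin(np.radians(-88.5))]);l=np.array([-u_[1],u_[0]])
for n in("side","top"):
  print(n,"bay rear outer mid if bay=433.5,-208.5",px(n,[*(np.array([433.5,-208.5])-82*u_),0]))
for h in(25,35,45): print(h,px("side",[[*(np.array([432.6,-207.5])-70*u_+s_*35*l),h] for s_ in(1,-1)]).tolist(),px("top",[*(np.array([432.6,-207.5])-70*u_),h]))
E
```

```text
25 side rear mid [ 427.86 -178.7 ] width 72.91107109040487 | top rear y -139.67100483592426 -140.87471445789038
35 side rear mid [ 427.02 -163.2 ] width 71.64790110975251 | top rear y -137.93823184391013 -139.12800058386986
45 side rear mid [ 426.18 -147.7 ] width 70.38473112910019 | top rear y -136.205458851896 -137.38128670984935
55 side rear mid [ 425.34 -132.2 ] width 69.12156114844784 | top rear y -134.4726858598819 -135.63457283582883
tape rear outer: top [ 452.24 -122.44    0.  ] [ 415.74 -123.97    0.  ]
284 [[165, -12], [166, -10], [167, -10], [168, -7], [169, -9], [170, -9], [171, -8], [172, -7], [173, -8], [174, -9], [175, -10], [176, 2], [177, 51], [178, 85], [179, 50], [180, -13], [181, -21], [182, -19], [183, -21], [184, -22], [185, -22], [186, -21], [187, -19]]
295 [[165, -11], [166, -11], [167, -10], [168, -9], [169, -5], [170, -4], [171, -3], [172, -8], [173, -8], [174, -8], [175, -9], [176, -10], [177, 0], [178, 53], [179, 81], [180, 32], [181, -23], [182, -24], [183, -23], [184, -22], [185, -21], [186, -20], [187, -21]]
312 [[165, -11], [166, -11], [167, -11], [168, -9], [169, -9], [170, -6], [171, -10], [172, -14], [173, -15], [174, -15], [175, -16], [176, -17], [177, -21], [178, -10], [179, 39], [180, 73], [181, 53], [182, -8], [183, -21], [184, -20], [185, -21], [186, -20], [187, -19]]
side bay rear outer mid if bay=433.5,-208.5 [[295.86 180.85]]
top bay rear outer mid if bay=433.5,-208.5 [[311.18 226.13]]
25 [[280.68141779052013, 167.04457258901408], [313.8297125156411, 169.48820981912314]] [[317.85 226.57]]
35 [[280.8163459679787, 163.10959255334154], [314.16024432473733, 165.53668702243215]] [[318.63 226.67]]
45 [[280.9528547810629, 159.12851562561784], [314.4946787663212, 161.5385080770207]] [[319.43 226.77]]
```

The grasp nudged the caddy forward about 3 mm. The top view agrees, showing it about 2 mm past centre. I'll ease back 2 mm, which is negligible for the castors, then release and rise.

Call:
arm_command(
  increments=[
    [0,0,1,0,0,0,0],
    [0,0,2,0,0,0,0],
    [0,0,2,0,0,0,0],
    [22,0,2,0,0,0,0],
    [30,0,2,0,0,0,0],
    [45,0,2,0,0,0,0],
    [65,0,2,0,0,0,0],
    [85,0,2,0,0,0,0],
  ],
)

```text
time_s: 9.0
tcp_pos: [432.7, -205.1, 321.6]
tool_rot: [[-1.0, -0.027, -0.0], [-0.027, 1.0, 0.0], [0.0, 0.0, -1.0]]
wrist_force: [0.6, -0.4, -1.3]
grip_width: 0.847
grip_force: 0.0
```

Call:
arm_command(
  increments=[
    [85,0,0,0,0,0,0],
    [85,0,0,0,0,0,0],
    [85,0,0,-5,0,0,0],
    [85,0,0,-15,0,0,0],
    [85,0,0,-35,0,0,0],
    [85,0,0,-60,0,0,0],
    [85,0,0,-85,0,0,0],
    [85,0,0,-95,0,0,0],
  ],
)

```text
time_s: 9.8
tcp_pos: [432.9, -205.2, 419.5]
tool_rot: [[-1.0, -0.027, 0.003], [-0.027, 1.0, -0.001], [-0.003, -0.001, -1.0]]
wrist_force: [-0.0, 0.1, 0.0]
grip_width: 0.997
grip_force: 0.0
```

Call:
arm_command(
  increments=[
    [85,0,10,0,0,0,0],
    [85,0,35,0,0,0,0],
    [85,0,70,0,0,0,0],
    [85,0,110,0,0,0,0],
    [85,0,150,0,0,0,0],
    [85,0,190,0,0,0,0],
    [85,0,220,0,0,0,0],
    [85,0,230,0,0,0,0],
  ],
)

```text
time_s: 10.6
tcp_pos: [425.7, 28.1, 415.9]
tool_rot: [[-1.0, -0.032, -0.001], [-0.032, 1.0, 0.0], [0.001, 0.001, -1.0]]
wrist_force: [0.7, -0.5, -0.7]
grip_width: 0.995
grip_force: 0.0
```

```bash
python3 st.py; python3 - <<'E'
from h import *
A=get_image("top");B=get_image("side");cv2.imwrite("pics/t3.png",A[:,:,::-1]);cv2.imwrite("pics/s3.png",B[:,:,::-1])
a=cv2.resize(A[190:260,290:400],None,fx=3.5,fy=3.5);b=cv2.resize(B[70:200,255:355],None,fx=3.9,fy=3.9)
o=np.zeros((560,780,3),np.uint8);o[:a.shape[0],:385]=a;o[:b.shape[0],390:390+b.shape[1]]=b[:,:390]
cv2.imwrite("pics/final.png",o[:,:,::-1])
print("top",fit(lambda p:gripmask("top",p),blue(A,"top"),[434,-206,-88.4],(340,200,385,250)))
print("side",fit(lambda p:gripmask("side",p),blue(B,"side"),[430,-212,-88.4],(280,70,330,112)))
E
```

```text
10.6 [425.71  28.06 415.93] yaw_y 91.80585453013913 z [-0.  0. -1.] [ 0.72 -0.49 -0.7 ] 0.9953375980482091 0.0 [ -7.43  11.    -4.93 118.84   1.17  50.27  78.79] 154.70000000000002
top (array([ 433.57, -205.44,  -90.44]), np.float64(182.89216455209532))
side (array([ 427.7 , -215.54,  -85.39]), np.float64(391.85928489042675))
```

View pics/final.png

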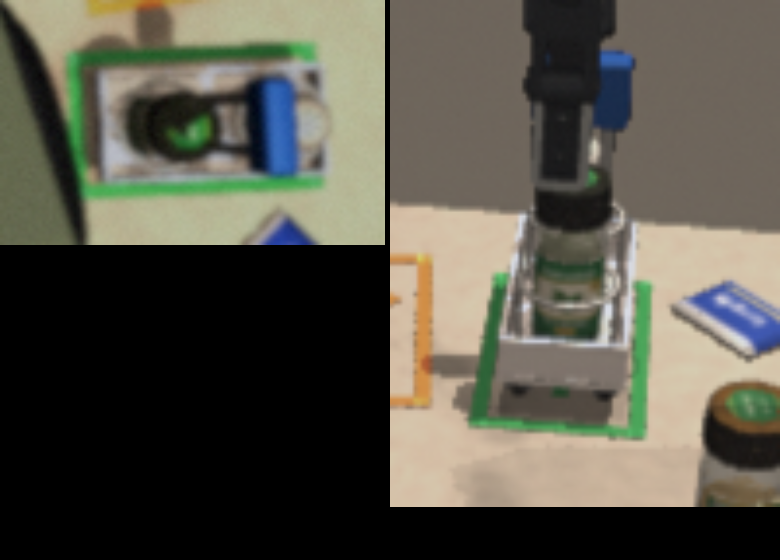

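The top view puts the grip at (433.6, -205.4), against a bay centre of about (435.5, -205) in the same camera. That is within about 2 mm, with the tray parallel to the tape and the gripper clear.

```bash
python3 -c "
from cell import *
print(sign_off())"
```

```text
the job is handed in; nothing more can be done
None
```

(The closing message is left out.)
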